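# Press the check blade home in the density reader and keep it there

## Task

Check the white density reader with its check blade: take the blade with the rectangular block grip out of the grey stand, put it straight down into the reader's steel-collared slot, and press it down slowly against the sprung plunger inside until its flange is hard on the collar. The spring throws the blade back up if you let go, so finish while still holding it pressed firmly home. Leave the other two blades in the stand and everything else on the bench where it is.

Things in the scene. Friction and masses are not known exactly. Their poses are not given: they have to be found in the camera images.
- blade_grip (a point): Centre of the check blade's grip: a black block 16 (x) by 32 (y) by 40 (z) mm on an aluminium flange 32 by 40 by 6 mm; flange top 20 mm, underside 26 mm below this point. Below the flange hangs a flat steel blade 4 (x) by 24 (y) by 60 mm. Axes: x across the blade's thickness, y its width, z up. A half turn about z makes no difference. Starts upright in one of the stand's places.
- blade_tip (a point): Middle of the check blade's lower end, 86 mm straight below the centre of the grip; axes as the grip's.
- check_blade: The whole check blade, one rigid piece of 70 to 125 g; origin in the middle of the flange's underside, 60 mm above the tip and 26 mm below the grip's centre; axes as the grip's.
- stand: Grey stand 70 (x) by 210 (y) by 66 mm high, fixed to the bench; origin at the centre of its underside. Its three slots, 9 by 29 mm and 62 mm deep, lie 70 mm apart along its y (at -70, 0 and +70 mm). A blade in it rests with its flange on the stand's top, blade inside, thickness along the stand's x, and lifts straight up.
- knob_blade: Another blade in the stand, with a round black knob 32 mm across as its grip; same blade and flange, top 40 mm above the flange's underside (origin). Leave alone.
- rod_blade: Another blade in the stand, with a plain steel rod 10 mm thick as its grip, top 48 mm above the flange's underside (origin). Leave alone.
- reader: White density reader 150 (x) by 180 (y) by 70 mm high, fixed to the bench; origin at the centre of its underside. The collar with the slot stands on its top, 30 mm from the centre towards its +y; a small black display panel lies on the other side.
- collar: Steel collar plate on the reader's top, 56 (x) by 66 (y) by 10 mm, its top 80 mm above the bench, part of the reader and aligned with it; origin at its underside's centre.
- slot_mouth (a point): Centre of the slot at the collar's top face, 80 mm above the bench; z up, x across the slot's narrow width, y along its length. The slot is 7 (x) by 27 (y) mm with a lead-in that opens to 14 by 34 mm at the top. A blade goes straight down, thickness along x, either way round.
- plunger (a joint): Travel in m of the sprung plunger in the slot, 0 at rest, growing downwards. At rest its top is 48 mm below the collar's top, so the blade's tip meets it with the flange 12 mm above the collar. It pushes back with about 3 N at first and 7.2 N at 12 mm, where the flange meets the collar (the hard stop); the plunger alone could go 16 mm.
- dishes: Two stacked round clear dishes with red medium, 90 mm across, 31 mm high; origin under the centre. Bystander.
- bottle: Amber glass bottle, 60 mm across, 120 mm high; origin under the centre. Bystander.
- swabs: White box of swabs 90 by 80 mm, 126 mm high with the swabs; origin under the centre. Bystander.
- forceps: Steel forceps 130 mm long lying on the bench, long axis x; origin at the middle. Bystander.
- carton: Paper carton 70 by 70 by 120 mm; origin under the centre. Bystander.
- beaker: Empty glass beaker, 76 mm across, 95 mm high; origin under the centre. Bystander.
Not all that is in view belongs to the job. Leave any pink or turquoise look-alike of the check_blade alone.

How it is judged (in metres and radians):
On the way, in this order (a step that is already met when the one before it is completed fails the run):
1. the check blade is lifted clear of the stand (height (world z) of blade_tip above 0.075 m), for 0.1 s.
2. its blade has entered the reader's slot by 20 mm or more, upright, and the plunger is not yet fully down (horizontal distance between blade_tip and slot_mouth below 0.006 m and angle between blade_tip's own z axis and vertical below 0.1 rad and z of blade_tip in the frame of slot_mouth below -0.02 m and value of joint plunger below 0.0095 m).
3. the blade is pressed against the plunger until its flange bears on the collar, and held there (horizontal distance between blade_tip and slot_mouth below 0.006 m and angle between blade_tip's own z axis and vertical below 0.1 rad and value of joint plunger above 0.0105 m and z of blade_tip in the frame of slot_mouth below -0.0583 m and contact force between check_blade and collar above 0.3 N and contact force between the fingers and check_blade above 2 N), for 0.5 s.
At the end, for the whole second after the job is handed in: Blade upright in the slot (0.10 rad, tip within 6 mm of its axis and 58.3 mm or more below the collar), plunger down 10.5 mm or more, flange on the collar with over 0.3 N, fingers on the blade with over 2 N, at rest; other two blades within 20 mm of their starts (all of step 3 and linear speed of check_blade below 0.01 m/s and distance of each of knob_blade, rod_blade from where it was at the start of the episode below 0.02 m); the arm keeps its last pose, push and grip.
It fails at once if the plunger is rammed: driven down faster than 0.2 m/s (velocity of joint plunger above 0.2 m/s).
It fails at once if another blade is moved by more than 20 mm (distance of any of knob_blade, rod_blade from where it was at the start of the episode above 0.02 m).
It fails at once if a bystander is moved by more than 30 mm or tipped (distance of any of dishes, bottle, swabs, forceps, carton, beaker from where it was at the start of the episode above 0.03 m or angle between any of dishes, bottle, swabs, forceps, carton, beaker's own z axis and vertical above 0.5 rad).
It also fails if it takes over 56 s, if anything falls off the work surface, if the arm or the gripper's body presses on something with over 40 N, if the wrist force passes 120 N, or if a joint passes its speed limit or range.

## Robot

A 6-joint arm with a two-finger parallel gripper is mounted at the origin on the work surface. World frame = base frame: x ahead of the robot, y to its left, z up, the work surface at z = 0. Lengths are in mm, angles in degrees, forces in N, time in s.
With the tool pointing down it reaches from about 350 to 875 mm from the base axis. Payload 4.2 kg.
Tool frame: the origin (TCP) lies at the very end of the fingers, on their centre line; the grasp point (between the pads) lies r.grip_point_offset behind it (r.grip_point_offset is the distance from the TCP to the grasp point, in mm); x points along the fingers, y is the direction in which the jaws open and shut, and the axes are right-handed (so a half turn about x gives the same grasp; the last joint's range is limited). The gripper opens to 85 mm and grips with 20 to 120 N. Pads are 22 mm wide; open, the fingers measure 114 mm over their backs; the gripper's body (76 mm by 85 mm) begins 54 mm behind the grasp point. The pads swing forward as they close: fully open they stand 13 mm farther back than shut.
Start: joints at [-52.047, 22.042, 0.453, 0, -68.411, -14.817], TCP at [245.585, -574.706, 193.312] pointing down, gripper open.
Joint ranges: [-179.83, 179.83], [-69.29, 118.12], [-61.27, 80.66], [-181.25, 117.63], [-171.15, -9.14], [-177.46, 177.46]. Speed limits (degrees/s): [159.86, 159.86, 180, 180, 180, 180].

## Interface

Orientations are given as a 3x3 rotation matrix whose columns are the frame's x, y, z axes.
In Python, from rig import r, vision, job, recognise, cut_out gives the robot as it stands.
- The arm moves only by the shell command python3 -m crank 'ROWS' [FORCE]. ROWS is JSON, a list of rows, each an object of numbers: "tx", "ty", "tz": the shift along the tool's x, y, z in mm; "rx", "ry", "rz": the turn, a rotation vector about the tool's x, y, z in rad; "claw": the opening, from 0 (shut) to 1 (fully open). In form: [{"tx": .., "ty": .., "tz": .., "rx": .., "ry": .., "rz": .., "claw": ..}, ...]. A call has exactly 8 rows; each row shifts and turns the pose as measured when the row begins, along the tool's axes as they then stand; what a row does not reach is not made up. A row lasts 1/8 s, in which the tool goes at most 62.5 mm and 10.7 degrees, less where a joint would pass 70% of its speed; a pose out of reach is approached as far as the arm can. A call is refused whole if a number of a shift passes 62.5 or a number of a turn 0.188, either way. A call with a gripper value outside its range is refused whole. The fingers move at their own pace and stop on an object; FORCE is the grip in N (left out, the last holds). Time passes only in rows, so rows that do not move let the fingers close, or fill a call up. It gives the time, the measured TCP pose, the force and the opening at its end, in the units of the state.
- r.sense(): the state, without advancing time (a new reading comes with each control period).
- vision.get_image(name): name is "side" or "top" or "wrist"; returns a dict with "color" (400x640x3 uint8, red, green, blue), "z_map" (400x640 float32, mm along the optical axis (not along the pixel's ray), 0 where there is no reading), "fx", "fy", "cx", "cy" (pixels), "R" (3x3) and "t" (3): a world point X has camera coordinates R X + t. Camera axes: x right, y down, z forward; pixel columns grow to the right and rows downward; lengths in mm; the calibration is good to about 2 mm. The wrist camera is an equidistant fisheye: a pixel r from the principal point sees the ray r / f radians off the axis. A picture is of the moment at which its call begins.
- job.close_job(): hands the job in, once; it reports no verdict.
Trained networks look in a picture, given as the dict that the camera call returned (one of the last four; its "shot" number tells which), for a name from the list of things; names that differ only in an ending like _2 or _b are one class to them, and where a whole thing is asked for, a point or a joint stands for the part that bears it (a point fixed in the world has none). Each returns a list of dicts, best first, with "confidence" (0 to 1); they miss things now and then, are a little off and sometimes report something else, mostly with a low value. They report only what shows in the picture. A call takes as long as a camera call. They do not tell look-alikes from the thing itself.
- recognise(query, picture): "extent" ([left, top, right, bottom] in pixels, round what is visible of it).
- cut_out(query, picture): "region" (400x640 bool, what is visible of it) and "extent" ([left, top, right, bottom] in pixels, round what is visible of it).
The state is a dict: "time": time; "qpos": joint angles; "joint_vel": joint speeds; "joint_torque": joint torques, N m; "tool_pos": TCP position; "tool_rot": TCP orientation; "force": force on the tool from outside, world axes, zero at the start; "torque": the same for the moment, N m; "width": finger opening in mm.
Only numpy, scipy, OpenCV 4.12 (cv2) and the standard library are available. Lean on these libraries where they do the work, as an engineer would, in place of code of your own. Each camera call takes 0.05 s, during which the arm holds its last target.

## Working session

There is one attempt and no reset: what is moved stays moved. The work goes in short steps, Python scripts to look and compute and a shell command to move; the robot and the scene stay as the last step left them, time stands still between calls to the robot, and variables do not carry over. Pictures are saved under pics/ and viewed, and the job is handed in when it is done.

```bash
ls; mkdir -p pics; python3 - <<'E'
from rig import r,vision,job,recognise,cut_out
import cv2,numpy as np
s=r.sense();print(s['time'],s['tool_pos'],np.round(s['tool_rot'],3).tolist(),s['width'],s['force'],r.grip_point_offset)
for n in ['side','top']:
    p=vision.get_image(n);cv2.imwrite(f'pics/{n}0.png',p['color'][:,:,::-1]);print(n,p['fx'],p['cx'],p['cy'],np.round(p['R'],3).tolist(),p['t'])
    for q in ['blade_grip','check_blade','stand','knob_blade','rod_blade','collar','reader','slot_mouth']:
        try: print(q,[(np.round(d['extent']).tolist(),round(d['confidence'],2)) for d in recognise(q,p)[:3]])
        except Exception as e: print(q,e)
E
```

```text
pics
0.0 [ 245.34260042 -574.09052856  192.21469078] [[-0.001, -0.393, 0.92], [0.002, 0.92, 0.393], [-1.0, 0.002, -0.0]] 85.48915665050112 [0.8121539  0.13612745 0.54674003] 18.700000000000003
side 406.08076504573245 316.37560848363034 203.25465538848152 [[-0.998, -0.064, 0.003], [-0.039, 0.562, -0.826], [0.051, -0.824, -0.564]] [ 536.1267873   102.47374413 1362.14401271]
blade_grip [([294.0, 303.0, 316.0, 342.0], 0.86), ([247.0, 274.0, 264.0, 309.0], 0.66), ([291.0, 269.0, 306.0, 292.0], 0.59)]
check_blade [([294.0, 303.0, 311.0, 339.0], 0.92), ([247.0, 276.0, 264.0, 308.0], 0.87), ([292.0, 272.0, 306.0, 292.0], 0.72)]
stand [([280.0, 244.0, 331.0, 318.0], 0.84), ([354.0, 137.0, 375.0, 166.0], 0.43)]
knob_blade [([301.0, 255.0, 313.0, 271.0], 0.55)]
rod_blade [([250.0, 196.0, 284.0, 205.0], 0.68), ([307.0, 243.0, 320.0, 258.0], 0.6)]
collar [([355.0, 139.0, 376.0, 166.0], 0.73), ([313.0, 173.0, 330.0, 181.0], 0.63)]
reader [([300.0, 165.0, 348.0, 207.0], 0.75)]
slot_mouth [([316.0, 174.0, 331.0, 184.0], 0.59)]
top 445.19872736597205 321.5179533196689 197.77290206554002 [[0.028, -1.0, -0.001], [-0.992, -0.028, -0.125], [0.125, 0.004, -0.992]] [ -38.50920993  573.95076102 1593.22938911]
blade_grip [([210.0, 191.0, 226.0, 201.0], 0.58), ([210.0, 165.0, 223.0, 174.0], 0.4)]
check_blade [([185.0, 196.0, 202.0, 208.0], 0.45), ([234.0, 129.0, 263.0, 163.0], 0.41)]
stand [([210.0, 187.0, 268.0, 220.0], 0.91), ([253.0, 198.0, 264.0, 213.0], 0.48), ([306.0, 156.0, 326.0, 174.0], 0.19)]
knob_blade [([232.0, 196.0, 243.0, 209.0], 0.5)]
rod_blade [([251.0, 199.0, 264.0, 214.0], 0.61)]
collar []
reader [([350.0, 188.0, 408.0, 240.0], 0.66)]
slot_mouth [([358.0, 202.0, 382.0, 222.0], 0.55)]
```

```bash
python3 - <<'E'
import cv2
a=cv2.imread('pics/side0.png');b=cv2.imread('pics/top0.png')
cv2.imwrite('pics/s1.png',cv2.resize(a[130:350,220:400],None,fx=3,fy=3,interpolation=3)[:600])
cv2.imwrite('pics/t1.png',cv2.resize(b[110:260,170:430],None,fx=3,fy=3,interpolation=3))
E
```

```text
(no output)
```

View pics/side0.png

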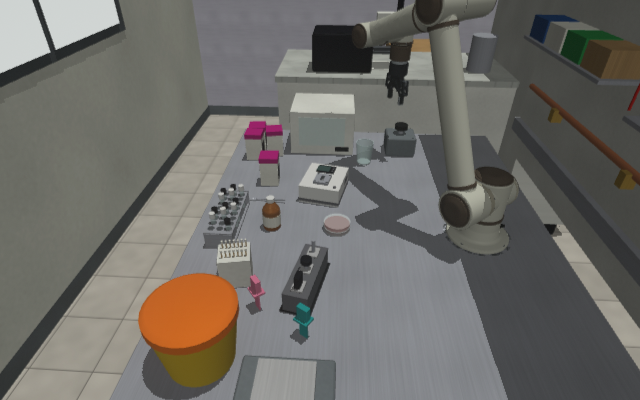

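```bash
sleep 1
```

```text
(no output)
```

View pics/s1.png

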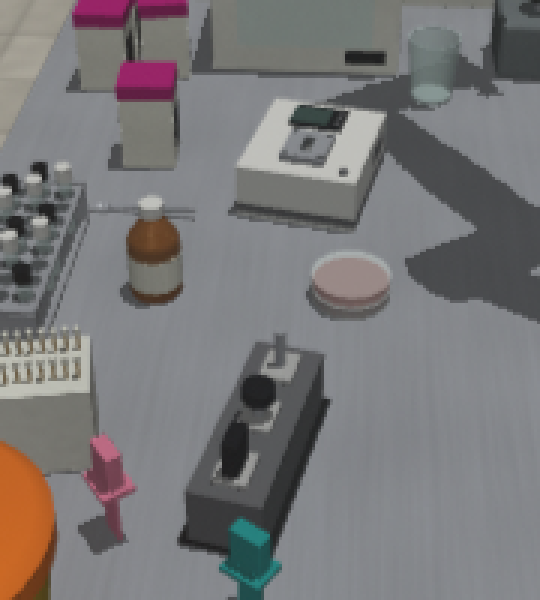

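View pics/t1.png

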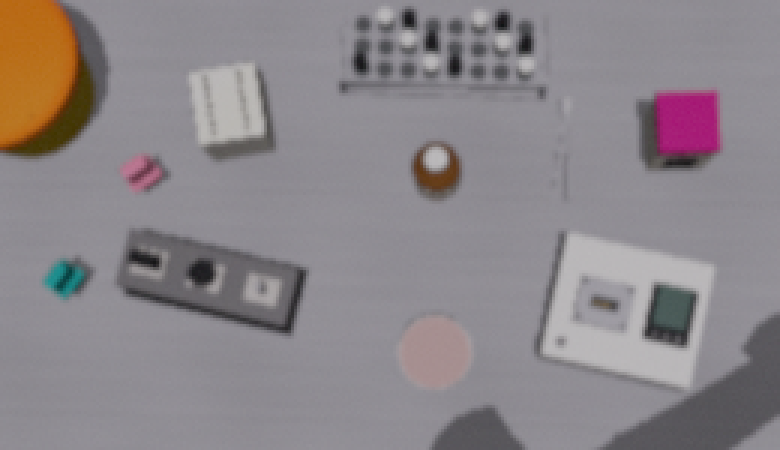

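```bash
cat > h.py <<'E'
import numpy as np,cv2
from rig import r,vision,job,recognise,cut_out
def cloud(p):
    v,u=np.mgrid[0:400,0:640];z=p['z_map'].astype(float)
    c=np.stack([(u-p['cx'])/p['fx']*z,(v-p['cy'])/p['fy']*z,z],-1)
    w=(c-p['t'])@np.asarray(p['R']); w[z<=0]=np.nan
    return w
def onplane(p,uv,h):
    uv=np.atleast_2d(uv).astype(float)
    d=np.stack([(uv[:,0]-p['cx'])/p['fx'],(uv[:,1]-p['cy'])/p['fy'],np.ones(len(uv))],-1)@np.asarray(p['R'])
    o=-np.asarray(p['R']).T@np.asarray(p['t'])
    return o+d*((h-o[2])/d[:,2])[:,None]
E
python3 - <<'E'
from h import *
p=vision.get_image('top');w=cloud(p)
np.set_printoptions(precision=1,suppress=True)
for q,h,tol in [('stand',66,8),('reader',70,6),('collar',80,4),('check_blade',100,15),('knob_blade',100,15),('rod_blade',100,15)]:
    for d in cut_out(q,p)[:3]:
        m=d['region'];pts=w[m];pts=pts[~np.isnan(pts[:,0])]
        t=pts[abs(pts[:,2]-h)<tol]
        print(q,round(d['confidence'],2),d['extent'],m.sum(),'z',np.percentile(pts[:,2],[5,50,95]) if len(pts) else 0,len(t))
        if len(t)>5:
            rc=cv2.minAreaRect(t[:,:2].astype(np.float32));print('   ',rc,np.median(t[:,2]))
            vv,uu=np.nonzero(m); g=onplane(p,np.c_[uu,vv],h);print('   plane rect',cv2.minAreaRect(g[:,:2].astype(np.float32)))
for uv in [(218,197),(238,200),(258,206),(371,210),(392,214)]: print(uv,w[uv[1],uv[0]])
E
```

```text
stand 0.9 [209.7, 187.1, 269.0, 218.8] 1103 z [ 3.6 64.8 72.9] 826
    ((549.0680541992188, 275.16510009765625), (211.6680908203125, 70.56639862060547), 77.86491394042969) 65.87935079258298
   plane rect ((542.9417724609375, 270.83868408203125), (220.8518829345703, 85.51866912841797), 77.91329956054688)
reader 0.62 [230.8, 129.6, 263.7, 163.7] 755 z [  9.8  98.2 122.8] 24
    ((730.390625, 230.51670837402344), (49.5589599609375, 100.94348907470703), 54.73515701293945) 70.61411375574662
   plane rect ((750.4337768554688, 252.22421264648438), (120.79886627197266, 93.2525863647461), 12.215399742126465)
reader 0.57 [351.2, 188.5, 409.2, 239.5] 2195 z [57.9 70.7 80.7] 1593
    ((523.1580810546875, -228.9450225830078), (180.76348876953125, 150.6162872314453), 78.61913299560547) 70.16827333559596
   plane rect ((520.2026977539062, -225.3754425048828), (185.06411743164062, 156.49168395996094), 79.1692123413086)
reader 0.57 [208.3, 186.8, 271.5, 221.1] 1121 z [ 2.9 64.5 72.3] 589
    ((548.8345947265625, 274.5997619628906), (209.21316528320312, 70.3862075805664), 77.87735748291016) 67.6861366
[... 892 characters left out ...]
1416), 53.72296142578125) 104.95375633887278
   plane rect ((538.2403564453125, 433.9312744140625), (38.06922912597656, 39.19529724121094), 47.78917694091797)
knob_blade 0.6 [233.6, 196.6, 245.2, 210.8] 98 z [ 67.  103.2 110.4] 66
    ((549.2036743164062, 273.09332275390625), (30.4258975982666, 27.298683166503906), 2.8682479858398438) 105.19090915955809
   plane rect ((546.1331176757812, 270.4109802246094), (40.50204086303711, 31.06757926940918), 73.15526580810547)
rod_blade 0.58 [208.6, 184.8, 271.8, 222.3] 1104 z [ 3.2 64.5 72.1] 3
(218, 197) [558.  338.5 111. ]
(238, 200) [550.  269.1 106.1]
(258, 206) [533.2 201.5  83.6]
(371, 210) [ 535.2 -204.5   32.6]
(392, 214) [ 518.6 -274.5   76.6]
```

```bash
cat >> h.py <<'E'
from scipy.spatial.transform import Rotation as Ro
def Rdown(yaw): # tool y at yaw deg, x down
    a=np.radians(yaw);y=np.array([np.cos(a),np.sin(a),0]);x=np.array([0,0,-1.]);return np.c_[x,y,np.cross(x,y)]
def plan(pos,yaw,n,show=True):
    s=r.sense();P=np.array(s['tool_pos']);M=np.array(s['tool_rot']);T=Rdown(yaw)
    rv=Ro.from_matrix(M.T@T).as_rotvec()
    print('t',round(s['time'],2),'P',np.round(P,1),'w',round(s['width'],1),'F',np.round(s['force'],1),'err',np.round(np.array(pos)-P,1),'toolerr',np.round(M.T@(np.array(pos)-P),1),'rot',np.round(rv,3),'q6',np.round(s['qpos'][5],1))
    if n:
        d=(np.array(pos)-P)/n;dr=rv/n
        for i in range(n):
            Mi=M@Ro.from_rotvec(rv*i/n).as_matrix();print(np.round(Mi.T@d,1),np.round(dr,3))
E
python3 -c "
from h import *
plan((560,-100,200),145,10)"
```

```text
t 1.25 P [ 245.6 -574.7  193.3] w 85.2 F [ 0.7 -0.2 -0.5] err [314.4 474.7   6.7] toolerr [ -6.7 313.  475.6] rot [-0.556  0.    -0.   ] q6 -14.8
[-0.7 31.3 47.6] [-0.056  0.    -0.   ]
[-0.7 28.6 49.2] [-0.056  0.    -0.   ]
[-0.7 25.8 50.7] [-0.056  0.    -0.   ]
[-0.7 23.  52.1] [-0.056  0.    -0.   ]
[-0.7 20.  53.3] [-0.056  0.    -0.   ]
[-0.7 17.  54.3] [-0.056  0.    -0.   ]
[-0.7 14.  55.2] [-0.056  0.    -0.   ]
[-0.7 10.9 55.9] [-0.056  0.    -0.   ]
[-0.7  7.8 56.4] [-0.056  0.    -0.   ]
[-0.7  4.6 56.7] [-0.056  0.    -0.   ]
```

```bash
python3 -m crank '[{"tx":-1,"ty":31,"tz":48,"rx":-0.056,"ry":0,"rz":0,"claw":1},{"tx":-1,"ty":29,"tz":49,"rx":-0.056,"ry":0,"rz":0,"claw":1},{"tx":-1,"ty":26,"tz":51,"rx":-0.056,"ry":0,"rz":0,"claw":1},{"tx":-1,"ty":23,"tz":52,"rx":-0.056,"ry":0,"rz":0,"claw":1},{"tx":-1,"ty":20,"tz":53,"rx":-0.056,"ry":0,"rz":0,"claw":1},{"tx":-1,"ty":17,"tz":54,"rx":-0.056,"ry":0,"rz":0,"claw":1},{"tx":-1,"ty":14,"tz":55,"rx":-0.056,"ry":0,"rz":0,"claw":1},{"tx":-1,"ty":11,"tz":56,"rx":-0.056,"ry":0,"rz":0,"claw":1}]'; python3 -c "
from h import *
plan((563.5,343,190),168.2,12)"
```

```text
time: 2.25
tool_pos: [500.7, -185.9, 201.9]
tool_rot: [[0.003, -0.757, 0.653], [-0.002, 0.653, 0.757], [-1.0, -0.004, 0.001]]
force: [1.2, -1.0, 0.9]
width: 85.4
t 2.25 P [ 500.7 -185.9  201.9] w 85.4 F [ 1.2 -1.   0.9] err [ 62.8 528.9 -11.9] toolerr [ 11.1 297.9 441.6] rot [-0.506 -0.     0.004] q6 -37.9
[ 0.9 24.8 36.8] [-0.042 -0.     0.   ]
[ 0.9 23.3 37.8] [-0.042 -0.     0.   ]
[ 0.9 21.6 38.8] [-0.042 -0.     0.   ]
[ 0.9 20.  39.6] [-0.042 -0.     0.   ]
[ 1.  18.3 40.4] [-0.042 -0.     0.   ]
[ 1.  16.6 41.2] [-0.042 -0.     0.   ]
[ 1.  14.8 41.8] [-0.042 -0.     0.   ]
[ 1.  13.1 42.4] [-0.042 -0.     0.   ]
[ 1.  11.3 42.9] [-0.042 -0.     0.   ]
[ 1.   9.4 43.4] [-0.042 -0.     0.   ]
[ 1.   7.6 43.7] [-0.042 -0.     0.   ]
[ 1.   5.7 44. ] [-0.042 -0.     0.   ]
```

```bash
python3 -m crank '[{"tx":1,"ty":30,"tz":44,"rx":-0.05,"ry":0,"rz":0,"claw":1},{"tx":1,"ty":28,"tz":45,"rx":-0.05,"ry":0,"rz":0,"claw":1},{"tx":1,"ty":26,"tz":46,"rx":-0.05,"ry":0,"rz":0,"claw":1},{"tx":1,"ty":24,"tz":47,"rx":-0.05,"ry":0,"rz":0,"claw":1},{"tx":1,"ty":22,"tz":48,"rx":-0.05,"ry":0,"rz":0,"claw":1},{"tx":1,"ty":20,"tz":49,"rx":-0.05,"ry":0,"rz":0,"claw":1},{"tx":1,"ty":17,"tz":50,"rx":-0.05,"ry":0,"rz":0,"claw":1},{"tx":1,"ty":15,"tz":51,"rx":-0.05,"ry":0,"rz":0,"claw":1}]'; python3 -c "
from h import *
plan((563.5,343,190),168.2,5)"
```

```text
time: 3.25
tool_pos: [538.2, 250.9, 194.9]
tool_rot: [[0.009, -0.956, 0.292], [-0.001, 0.292, 0.957], [-1.0, -0.009, 0.001]]
force: [0.5, -0.4, 0.5]
width: 85.6
t 3.25 P [538.2 250.9 194.9] w 85.6 F [ 0.5 -0.4  0.5] err [25.3 92.1 -4.9] toolerr [ 5.   2.7 95.4] rot [-0.09   0.001  0.009] q6 -58.0
[ 1.   0.5 19.1] [-0.018  0.     0.002]
[ 1.   0.2 19.1] [-0.018  0.     0.002]
[ 1.  -0.1 19.1] [-0.018  0.     0.002]
[ 1.  -0.5 19.1] [-0.018  0.     0.002]
[ 1.  -0.8 19.1] [-0.018  0.     0.002]
```

```bash
python3 -m crank '[{"tx":1,"ty":0,"tz":20,"rx":-0.02,"ry":0,"rz":0.003,"claw":1},{"tx":1,"ty":0,"tz":20,"rx":-0.02,"ry":0,"rz":0.003,"claw":1},{"tx":1,"ty":0,"tz":20,"rx":-0.02,"ry":0,"rz":0.003,"claw":1},{"tx":1,"ty":0,"tz":20,"rx":-0.02,"ry":0,"rz":0,"claw":1},{"tx":1,"ty":0,"tz":15,"rx":-0.01,"ry":0,"rz":0,"claw":1},{"tx":0,"ty":0,"tz":0,"rx":0,"ry":0,"rz":0,"claw":1},{"tx":0,"ty":0,"tz":0,"rx":0,"ry":0,"rz":0,"claw":1},{"tx":0,"ty":0,"tz":0,"rx":0,"ry":0,"rz":0,"claw":1}]' >/dev/null; python3 -c "
from h import *
plan((563.5,343,190),168.2,0)
p=vision.get_image('wrist');cv2.imwrite('pics/w1.png',p['color'][:,:,::-1])
print(p['fx'],p['cx'],p['cy'],p['t'],p['R'])
for d in cut_out('check_blade',p): print(d['extent'],d['confidence'])
"
```

```text
t 4.25 P [563.  346.8 188.9] w 85.3 F [-0.6  0.6  0.4] err [ 0.5 -3.8  1.1] toolerr [-1.1 -1.3 -3.6] rot [ 0.005 -0.001 -0.002] q6 -57.1
309.70691628693146 320.2978702764249 196.58799150791168 [ 482.14406981 -467.7390826   231.75091054] [[-0.97985865  0.19968938  0.00108433]
 [ 0.18947742  0.92800758  0.32078066]
 [ 0.06305023  0.31452516 -0.94715289]]
[194.2, 183.0, 247.2, 237.3] 0.81
[303.1, 155.0, 337.9, 206.2] 0.61
[332.7, 226.0, 378.7, 287.1] 0.57
```

View pics/w1.png

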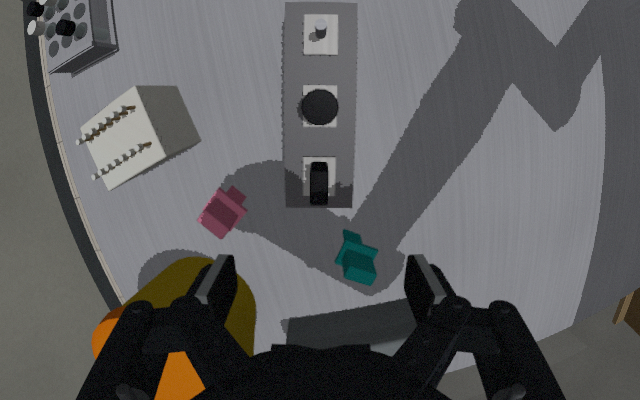

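The wrist view shows the block grip at about (319,182) at the near end of the stand, parallel to the jaws. The pink and turquoise look-alikes are off to the sides at (222,212) and (357,258). I'll measure the grip from this view.

```bash
cat >> h.py <<'E'
def fcloud(p):
    v,u=np.mgrid[0:400,0:640];z=p['z_map'].astype(float)
    du=(u-p['cx'])/p['fx'];dv=(v-p['cy'])/p['fy'];th=np.hypot(du,dv);k=np.where(th>1e-6,np.tan(th)/np.maximum(th,1e-9),1)
    c=np.stack([du*k*z,dv*k*z,z],-1);w=(c-p['t'])@np.asarray(p['R']);w[z<=0]=np.nan;return w
E
python3 -c "
from h import *
p=vision.get_image('wrist');w=fcloud(p)
m=np.zeros((400,640),bool);m[150:210,295:345]=1
t=w[m&(abs(w[...,2]-112)<6)];print(len(t),cv2.minAreaRect(t[:,:2].astype(np.float32)),np.median(t[:,2]))
m[:]=0;m[0:210,280:360]=1
t=w[m&(abs(w[...,2]-66)<4)];print(len(t),cv2.minAreaRect(t[:,:2].astype(np.float32)),np.median(t[:,2]))
plan((563.5,343,80),168.2,0)
"
```

```text
649 ((563.5864868164062, 342.5458679199219), (32.3907585144043, 15.121142387390137), 78.07696533203125) 111.31162923263153
10513 ((548.8107299804688, 274.256103515625), (210.8918914794922, 71.14482879638672), 77.79463958740234) 65.45780563866786
t 4.4 P [563. 347. 189.] w 84.9 F [ 0.5 -0.6  0.1] err [   0.5   -4.  -109. ] toolerr [109.   -1.4  -3.7] rot [ 0.005 -0.001 -0.002] q6 -57.1
```

```bash
python3 -m crank '[{"tx":5,"ty":-1.4,"tz":-3.8,"rx":0.005,"ry":0,"rz":0,"claw":1},{"tx":20,"ty":0,"tz":0,"rx":0,"ry":0,"rz":0,"claw":1},{"tx":20,"ty":0,"tz":0,"rx":0,"ry":0,"rz":0,"claw":1},{"tx":20,"ty":0,"tz":0,"rx":0,"ry":0,"rz":0,"claw":1},{"tx":20,"ty":0,"tz":0,"rx":0,"ry":0,"rz":0,"claw":1},{"tx":10,"ty":0,"tz":0,"rx":0,"ry":0,"rz":0,"claw":1},{"tx":0,"ty":0,"tz":0,"rx":0,"ry":0,"rz":0,"claw":1},{"tx":0,"ty":0,"tz":0,"rx":0,"ry":0,"rz":0,"claw":1}]' 60 >/dev/null; python3 -c "
from h import *
plan((563.5,342.7,78),168,0)"
```

```text
t 5.4 P [564.1 340.7  91.9] w 85.3 F [-0.5  0.5  0.4] err [ -0.6   2.  -13.9] toolerr [13.9  1.   1.8] rot [ 0.001  0.001 -0.   ] q6 -57.1
```

```bash
python3 -m crank '[{"tx":7,"ty":1,"tz":2,"rx":0,"ry":0,"rz":0,"claw":1},{"tx":7,"ty":0,"tz":0,"rx":0,"ry":0,"rz":0,"claw":1},{"tx":0,"ty":0,"tz":0,"rx":0,"ry":0,"rz":0,"claw":1},{"tx":0,"ty":0,"tz":0,"rx":0,"ry":0,"rz":0,"claw":0},{"tx":0,"ty":0,"tz":0,"rx":0,"ry":0,"rz":0,"claw":0},{"tx":0,"ty":0,"tz":0,"rx":0,"ry":0,"rz":0,"claw":0},{"tx":0,"ty":0,"tz":0,"rx":0,"ry":0,"rz":0,"claw":0},{"tx":0,"ty":0,"tz":0,"rx":0,"ry":0,"rz":0,"claw":0}]' 60 >/dev/null; python3 -c "
from h import *
plan((563.5,342.7,78),168,0)"
```

```text
t 6.4 P [564.4 343.9  79. ] w 0.3 F [-1.3  0.5  1.3] err [-0.9 -1.2 -1. ] toolerr [ 1.   0.6 -1.3] rot [0.001 0.004 0.002] q6 -57.3
```

Width 0.3 means the fingers closed on nothing, or that reading isn't what I expect. I'll take a picture.

```bash
python3 -c "
from h import *
p=vision.get_image('wrist');cv2.imwrite('pics/w2.png',p['color'][:,:,::-1])
q=vision.get_image('side');cv2.imwrite('pics/s2.png',cv2.resize(q['color'][200:350,220:400,::-1],None,fx=4,fy=4))
s=r.sense();print(s['width'],s['force'])
"
```

```text
0.03877933651759487 [-0.4189741   0.09660122 -0.09787825]
```

View pics/w2.png

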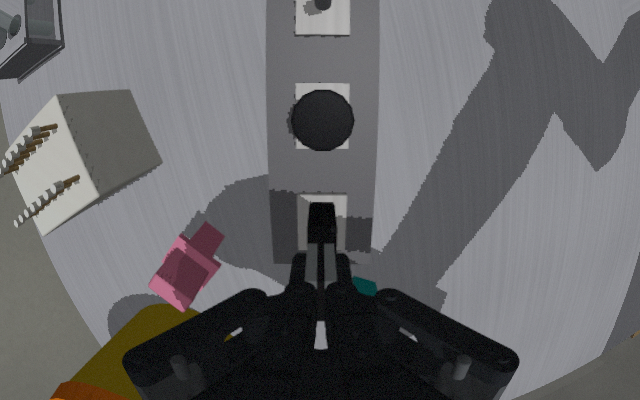

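View pics/s2.png

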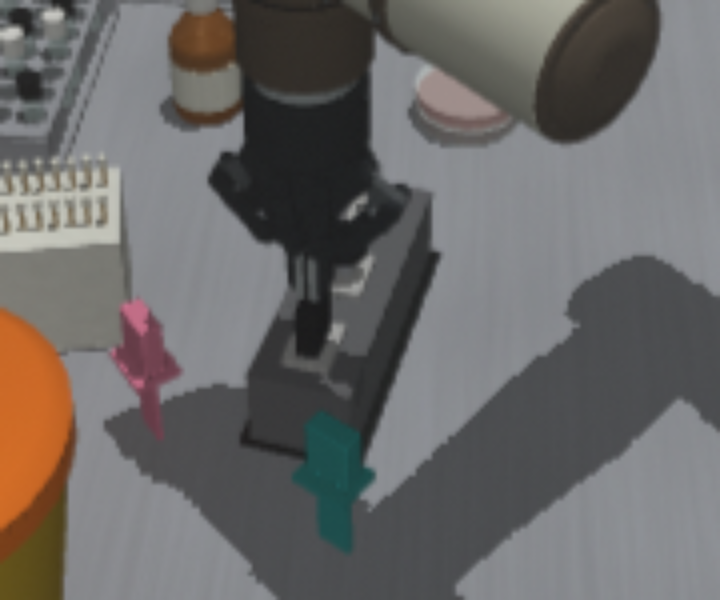

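```bash
python3 -c "
from h import *
np.set_printoptions(precision=1,suppress=True)
p=vision.get_image('wrist');w=fcloud(p)
cv2.imwrite('pics/w3.png',cv2.resize(p['color'][180:340,260:400,::-1],None,fx=5,fy=5,interpolation=3)[:600,:])
for v in range(196,300,6): print(v,[w[v,u].round(0).tolist() for u in (306,312,320,328,336)])
def pr(X):
    c=np.asarray(p['R'])@np.array(X)+p['t'];th=np.arctan2(np.hypot(c[0],c[1]),c[2]);f=np.hypot(c[0],c[1]);return p['cx']+p['fx']*th*c[0]/f,p['cy']+p['fx']*th*c[1]/f
s=r.sense()
print('tcp',pr(s['tool_pos']),'grip',pr([563.5,342.7,92]),'top',pr([563.5,342.7,112]))
"
```

```text
196 [[569.0, 322.0, 72.0], [565.0, 322.0, 73.0], [560.0, 324.0, 71.0], [555.0, 325.0, 71.0], [550.0, 326.0, 71.0]]
202 [[570.0, 326.0, 71.0], [566.0, 326.0, 75.0], [561.0, 326.0, 75.0], [556.0, 328.0, 74.0], [551.0, 330.0, 72.0]]
208 [[571.0, 330.0, 72.0], [566.0, 326.0, 85.0], [561.0, 327.0, 85.0], [556.0, 327.0, 86.0], [552.0, 334.0, 72.0]]
214 [[572.0, 334.0, 72.0], [565.0, 326.0, 95.0], [561.0, 326.0, 96.0], [556.0, 328.0, 95.0], [553.0, 338.0, 71.0]]
220 [[573.0, 338.0, 71.0], [565.0, 326.0, 103.0], [561.0, 326.0, 104.0], [557.0, 328.0, 103.0], [552.0, 330.0, 100.0]]
226 [[574.0, 342.0, 72.0], [565.0, 326.0, 111.0], [561.0, 327.0, 110.0], [557.0, 328.0, 111.0], [553.0, 329.0, 110.0]]
232 [[575.0, 347.0, 72.0], [566.0, 329.0, 112.0], [562.0, 331.0, 110.0], [557.0, 331.0, 112.0], [553.0, 332.0, 110.0]]
238 [[576.0, 351.0, 72.0], [566.0, 332.0, 112.0], [562.0, 334.0, 111.0], [558.0, 334.0, 112.0], [554.0, 336.0, 110.0]]
244 [[577.0, 355.0, 72.0], [566.0, 331.0, 122.0], [562.0, 331.0, 123.0], [558.0, 332.0, 122.0], [555.0, 340.0, 109.0]]
250 [[579.0, 363.0, 65.0], [566.0, 331.0, 127
[... 537 characters left out ...]
 337.0, 143.0]]
280 [[567.0, 330.0, 154.0], [565.0, 331.0, 153.0], [562.0, 331.0, 155.0], [559.0, 332.0, 154.0], [555.0, 332.0, 155.0]]
286 [[566.0, 328.0, 161.0], [565.0, 330.0, 160.0], [562.0, 334.0, 154.0], [558.0, 331.0, 159.0], [555.0, 331.0, 161.0]]
292 [[567.0, 330.0, 163.0], [565.0, 331.0, 162.0], [563.0, 338.0, 154.0], [559.0, 331.0, 163.0], [556.0, 332.0, 163.0]]
298 [[567.0, 330.0, 166.0], [564.0, 331.0, 167.0], [564.0, 341.0, 153.0], [559.0, 331.0, 167.0], [556.0, 332.0, 167.0]]
tcp (np.float64(320.3095530756772), np.float64(229.93788619485846)) grip (np.float64(321.3242758759294), np.float64(237.20998153426456)) top (np.float64(321.33246044203656), np.float64(253.6028178935968))
```

View pics/w3.png

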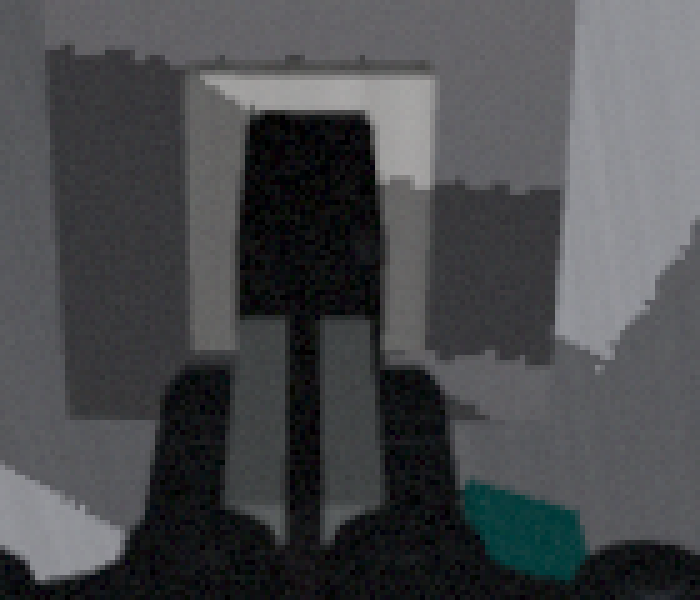

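```bash
python3 -c "
from h import *
np.set_printoptions(precision=1,suppress=True)
q=vision.get_image('side');W=cloud(q)
def pr(X):
    c=np.asarray(q['R'])@np.array(X)+q['t'];return (q['fx']*c[0]/c[2]+q['cx']).round(1),(q['fy']*c[1]/c[2]+q['cy']).round(1)
print('blocktop',pr([563.5,358,112]),'tipfront79',pr([563.5,354,79]),'tip121',pr([563.5,354,121]))
for v in range(250,294,3): print(v,[W[v,u].round(0).tolist() for u in (291,294,297,300,303)])
cv2.imwrite('pics/s3.png',cv2.resize(q['color'][230:310,260:340,::-1],None,fx=7,fy=7,interpolation=3))
s=r.sense();print(s['qpos'])
"
```

```text
blocktop (np.float64(297.2), np.float64(277.8)) tipfront79 (np.float64(297.7), np.float64(285.9)) tip121 (np.float64(297.3), np.float64(274.1))
250 [[576.0, 359.0, 205.0], [569.0, 356.0, 203.0], [561.0, 362.0, 209.0], [554.0, 366.0, 213.0], [547.0, 358.0, 206.0]]
253 [[577.0, 358.0, 194.0], [570.0, 353.0, 190.0], [561.0, 364.0, 200.0], [554.0, 364.0, 201.0], [547.0, 359.0, 197.0]]
256 [[577.0, 358.0, 185.0], [570.0, 357.0, 184.0], [562.0, 362.0, 190.0], [554.0, 364.0, 191.0], [550.0, 337.0, 167.0]]
259 [[578.0, 355.0, 172.0], [570.0, 357.0, 174.0], [563.0, 357.0, 175.0], [555.0, 362.0, 180.0], [549.0, 351.0, 170.0]]
262 [[578.0, 353.0, 161.0], [571.0, 354.0, 162.0], [563.0, 357.0, 165.0], [555.0, 358.0, 167.0], [548.0, 354.0, 163.0]]
265 [[602.0, 192.0, -1.0], [571.0, 356.0, 154.0], [563.0, 357.0, 155.0], [556.0, 357.0, 155.0], [550.0, 340.0, 140.0]]
268 [[601.0, 205.0, -1.0], [571.0, 355.0, 142.0], [563.0, 357.0, 145.0], [557.0, 351.0, 139.0], [550.0, 343.0, 132.0]]
271 [[599.0, 217.0, -1.0], [572.0, 353.0, 130.0], [564.0, 355.0, 133.0], [556.0, 354.0, 132.0], [555.0, 291.0, 72.0]]
274 [[588.0, 297.0, 64.0], [572.0, 353.0, 120.0], [564.0, 357.0, 124.0], [558.0, 344.0, 112.0], [555.0, 294.0, 64.0]]
277 [[587.0, 308.0, 64.0], [572.0, 354.0, 111.0], [564.0, 354.0, 111.0], [557.0, 352.0, 109.0], [554.0, 306.0, 65.0]]
280 [[585.0, 321.0, 66.0], [572.0, 359.0, 105.0], [564.0, 359.0, 106.0], [nan, nan, nan], [553.0, 319.0, 66.0]]
283 [[584.0, 333.0, 66.0], [572.0, 360.0, 95.0], [564.0, 363.0, 98.0], [557.0, 356.0, 92.0], [551.0, 335.0, 71.0]]
286 [[583.0, 343.0, 66.0], [572.0, 359.0, 83.0], [565.0, 358.0, 83.0], [557.0, 354.0, 78.0], [551.0, 343.0, 68.0]]
289 [[581.0, 358.0, 70.0], [573.0, 358.0, 71.0], [565.0, 359.0, 73.0], [557.0, 358.0, 73.0], [549.0, 357.0, 71.0]]
292 [[580.0, 364.0, 65.0], [572.0, 364.0, 66.0], [564.0, 365.0, 67.0], [557.0, 365.0, 68.0], [549.0, 363.0, 67.0]]
[ 45.3  30.6  -2.8  -0.  -56.4 -57.3]
```

View pics/s3.png

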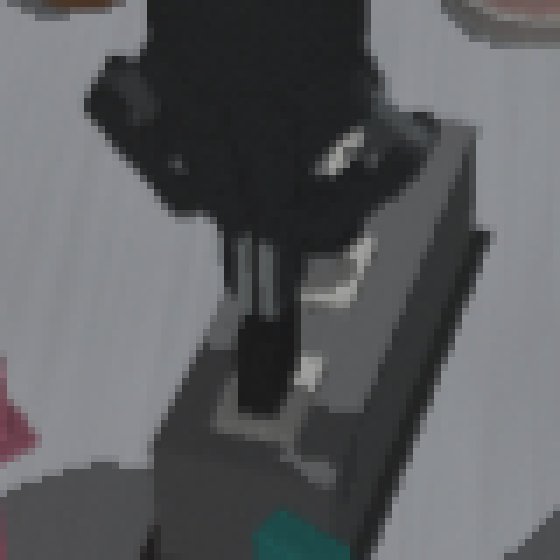

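Both cameras agree: the fingers shut just above the block. The real fingertips are at z≈118 while the reported TCP is at z 79. So the real tips sit about 38 mm behind the stated TCP, and I'll trust the images. I'll open, go down about 34 mm, check, then close.

```bash
python3 -m crank '[{"tx":0,"ty":0.5,"tz":-1,"rx":0,"ry":0.004,"rz":0.002,"claw":1},{"tx":0,"ty":0,"tz":0,"rx":0,"ry":0,"rz":0,"claw":1},{"tx":0,"ty":0,"tz":0,"rx":0,"ry":0,"rz":0,"claw":1},{"tx":0,"ty":0,"tz":0,"rx":0,"ry":0,"rz":0,"claw":1},{"tx":0,"ty":0,"tz":0,"rx":0,"ry":0,"rz":0,"claw":1},{"tx":8,"ty":0,"tz":0,"rx":0,"ry":0,"rz":0,"claw":1},{"tx":8,"ty":0,"tz":0,"rx":0,"ry":0,"rz":0,"claw":1},{"tx":8,"ty":0,"tz":0,"rx":0,"ry":0,"rz":0,"claw":1}]' 60 ; python3 -c "
from h import *
plan((563.5,342.7,45),168,0)
p=vision.get_image('wrist');w=fcloud(p);cv2.imwrite('pics/w4.png',p['color'][:,:,::-1])
g=w.reshape(-1,3);
s=r.sense();M=np.array(s['tool_rot']);L=(g-s['tool_pos'])@M
for side in (1,-1):
  k=(side*L[:,1]>32)&(side*L[:,1]<60)&(abs(L[:,2])<14)&(L[:,0]>-120)&(g[:,2]>70);print(k.sum(),np.nanpercentile(g[k,2],[1,5,50]) if k.sum() else 0, np.nanpercentile(L[k,1],[5,50,95]) if k.sum() else 0)
"
```

```text
time: 7.6
tool_pos: [563.7, 343.0, 53.7]
tool_rot: [[0.0, -0.978, 0.207], [-0.0, 0.207, 0.978], [-1.0, -0.0, -0.0]]
force: [0.0, -0.3, 0.5]
width: 85.3
t 7.6 P [563.7 343.   53.7] w 85.3 F [ 0.  -0.3  0.5] err [-0.2 -0.3 -8.7] toolerr [ 8.7  0.1 -0.3] rot [ 0.001 -0.     0.   ] q6 -57.3
4465 [106.82064157 111.73458933 147.09996738] [39.70529069 45.30761728 58.90409373]
4246 [106.97012774 111.42172536 143.04196639] [-58.03088787 -45.87930545 -40.90497386]
```

View pics/w4.png

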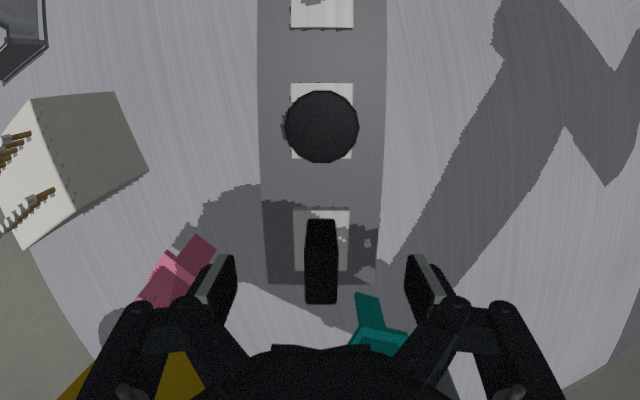

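Open tips are at z≈107 with the reported TCP at 53.7, so the real shut tips are about TCP+40. I'll go down 14 more, then close.

```bash
python3 -m crank '[{"tx":7,"ty":0,"tz":0,"rx":0,"ry":0,"rz":0,"claw":1},{"tx":7,"ty":0,"tz":0,"rx":0,"ry":0,"rz":0,"claw":1},{"tx":0,"ty":0,"tz":0,"rx":0,"ry":0,"rz":0,"claw":0},{"tx":0,"ty":0,"tz":0,"rx":0,"ry":0,"rz":0,"claw":0},{"tx":0,"ty":0,"tz":0,"rx":0,"ry":0,"rz":0,"claw":0},{"tx":0,"ty":0,"tz":0,"rx":0,"ry":0,"rz":0,"claw":0},{"tx":0,"ty":0,"tz":0,"rx":0,"ry":0,"rz":0,"claw":0},{"tx":0,"ty":0,"tz":0,"rx":0,"ry":0,"rz":0,"claw":0}]' 60 ; python3 -c "
from h import *
plan((563.5,342.7,40),168,0)
p=vision.get_image('wrist');cv2.imwrite('pics/w5.png',p['color'][:,:,::-1])
"
```

```text
time: 8.65
tool_pos: [563.0, 342.5, 37.4]
tool_rot: [[-0.002, -0.978, 0.207], [-0.001, 0.207, 0.978], [-1.0, 0.002, -0.002]]
force: [0.7, -0.7, -0.6]
width: 15.1
t 8.65 P [563.  342.5  37.4] w 15.1 F [ 0.7 -0.7 -0.6] err [0.5 0.2 2.6] toolerr [-2.6 -0.4  0.3] rot [ 0.001 -0.002 -0.002] q6 -57.3
```

View pics/w5.png

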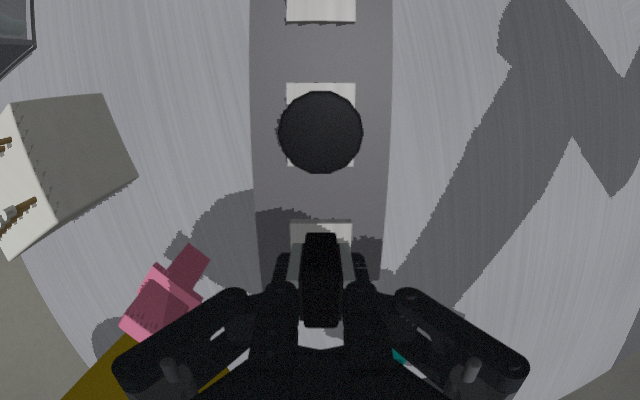

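Gripped: width 15.1 mm, block between the pads at (320,280). Lifting straight up.

```bash
python3 -m crank '[{"tx":-10,"ty":0,"tz":0,"rx":0,"ry":0,"rz":0,"claw":0},{"tx":-15,"ty":0,"tz":0,"rx":0,"ry":0,"rz":0,"claw":0},{"tx":-20,"ty":0,"tz":0,"rx":0,"ry":0,"rz":0,"claw":0},{"tx":-25,"ty":0,"tz":0,"rx":0,"ry":0,"rz":0,"claw":0},{"tx":-25,"ty":0,"tz":0,"rx":0,"ry":0,"rz":0,"claw":0},{"tx":-25,"ty":0,"tz":0,"rx":0,"ry":0,"rz":0,"claw":0},{"tx":-15,"ty":0,"tz":0,"rx":0,"ry":0,"rz":0,"claw":0},{"tx":-5,"ty":0,"tz":0,"rx":0,"ry":0,"rz":0,"claw":0}]' 80 ; python3 -c "
from h import *
plan((529,-199.3,175),168.8,14)
"
```

```text
time: 9.7
tool_pos: [563.8, 343.0, 188.8]
tool_rot: [[0.002, -0.978, 0.207], [0.002, 0.207, 0.978], [-1.0, -0.002, 0.002]]
force: [-0.2, -0.8, -0.7]
width: 14.8
t 9.7 P [563.8 343.  188.8] w 14.8 F [-0.2 -0.8 -0.7] err [ -34.8 -542.3  -13.8] toolerr [  12.7  -78.1 -537.8] rot [-0.013  0.002  0.002] q6 -57.3
[  0.9  -5.6 -38.4] [-0.001  0.     0.   ]
[  0.9  -5.5 -38.4] [-0.001  0.     0.   ]
[  0.9  -5.5 -38.4] [-0.001  0.     0.   ]
[  0.9  -5.5 -38.4] [-0.001  0.     0.   ]
[  0.9  -5.4 -38.4] [-0.001  0.     0.   ]
[  0.9  -5.4 -38.4] [-0.001  0.     0.   ]
[  0.9  -5.4 -38.4] [-0.001  0.     0.   ]
[  0.9  -5.3 -38.4] [-0.001  0.     0.   ]
[  1.   -5.3 -38.5] [-0.001  0.     0.   ]
[  1.   -5.3 -38.5] [-0.001  0.     0.   ]
[  1.   -5.2 -38.5] [-0.001  0.     0.   ]
[  1.   -5.2 -38.5] [-0.001  0.     0.   ]
[  1.   -5.2 -38.5] [-0.001  0.     0.   ]
[  1.   -5.1 -38.5] [-0.001  0.     0.   ]
```

```bash
python3 -m crank '[{"tx":0,"ty":-3,"tz":-20,"rx":0,"ry":0,"rz":0,"claw":0},{"tx":0,"ty":-6,"tz":-40,"rx":0,"ry":0,"rz":0,"claw":0},{"tx":0,"ty":-6,"tz":-40,"rx":0,"ry":0,"rz":0,"claw":0},{"tx":0,"ty":-6,"tz":-40,"rx":0,"ry":0,"rz":0,"claw":0},{"tx":0,"ty":-6,"tz":-40,"rx":0,"ry":0,"rz":0,"claw":0},{"tx":0,"ty":-6,"tz":-40,"rx":0,"ry":0,"rz":0,"claw":0},{"tx":0,"ty":-6,"tz":-40,"rx":0,"ry":0,"rz":0,"claw":0},{"tx":0,"ty":-6,"tz":-40,"rx":0,"ry":0,"rz":0,"claw":0}]' >/dev/null;  python3 -c "
from h import *
plan((529,-199.3,175),168.8,7)
"
```

```text
t 10.7 P [537.5  25.4 181.3] w 15.3 F [ 1.2  0.8 -0.8] err [  -8.5 -224.7   -6.3] toolerr [   7.6  -38.1 -221.6] rot [-0.012 -0.008 -0.012] q6 -31.9
[  1.1  -5.4 -31.7] [-0.002 -0.001 -0.002]
[  1.1  -5.4 -31.7] [-0.002 -0.001 -0.002]
[  1.   -5.3 -31.7] [-0.002 -0.001 -0.002]
[  1.   -5.3 -31.7] [-0.002 -0.001 -0.002]
[  1.   -5.2 -31.7] [-0.002 -0.001 -0.002]
[  0.9  -5.2 -31.7] [-0.002 -0.001 -0.002]
[  0.9  -5.1 -31.7] [-0.002 -0.001 -0.002]
```

```bash
python3 -m crank '[{"tx":0,"ty":-6,"tz":-37,"rx":-0.002,"ry":-0.001,"rz":-0.002,"claw":0},{"tx":0,"ty":-6,"tz":-37,"rx":-0.002,"ry":-0.001,"rz":-0.002,"claw":0},{"tx":0,"ty":-6,"tz":-37,"rx":-0.002,"ry":-0.001,"rz":-0.002,"claw":0},{"tx":0,"ty":-6,"tz":-37,"rx":-0.002,"ry":-0.001,"rz":-0.002,"claw":0},{"tx":0,"ty":-5,"tz":-30,"rx":-0.002,"ry":-0.001,"rz":-0.002,"claw":0},{"tx":0,"ty":-4,"tz":-25,"rx":-0.002,"ry":-0.001,"rz":-0.002,"claw":0},{"tx":0,"ty":-1,"tz":-5,"rx":0,"ry":0,"rz":0,"claw":0},{"tx":0,"ty":0,"tz":0,"rx":0,"ry":0,"rz":0,"claw":0}]' >/dev/null;  python3 -c "
from h import *
plan((529,-199.3,175),168.8,0)
p=vision.get_image('wrist');cv2.imwrite('pics/w6.png',p['color'][:,:,::-1])
q=vision.get_image('side');cv2.imwrite('pics/s6.png',cv2.resize(q['color'][90:230,240:400,::-1],None,fx=4,fy=4,interpolation=3))
for d in cut_out('slot_mouth',p)+cut_out('collar',p):print(d['extent'],d['confidence'],d['region'].sum())
"
```

```text
t 11.7 P [ 515.5 -198.9  174.7] w 15.3 F [ 0.5  0.1 -0.7] err [13.5 -0.4  0.3] toolerr [ -0.5 -13.3   2.4] rot [-0.01  -0.004 -0.018] q6 -7.6
[274.7, 150.0, 336.1, 221.2] 0.64 3639
[209.7, 328.5, 244.1, 383.1] 0.5 260
[273.7, 152.1, 337.2, 222.0] 0.66 3719
[289.9, 196.7, 353.7, 328.5] 0.41 4583
```

View pics/w6.png

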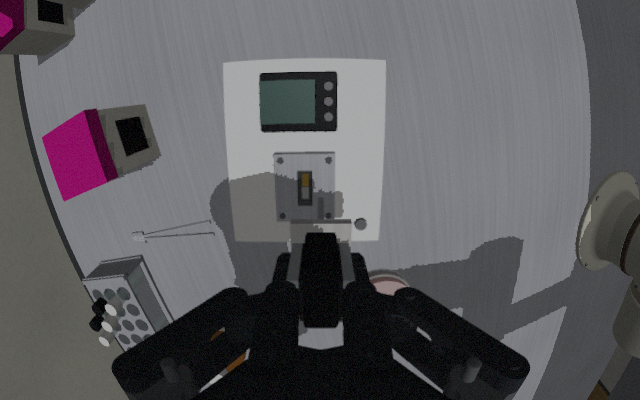

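View pics/s6.png

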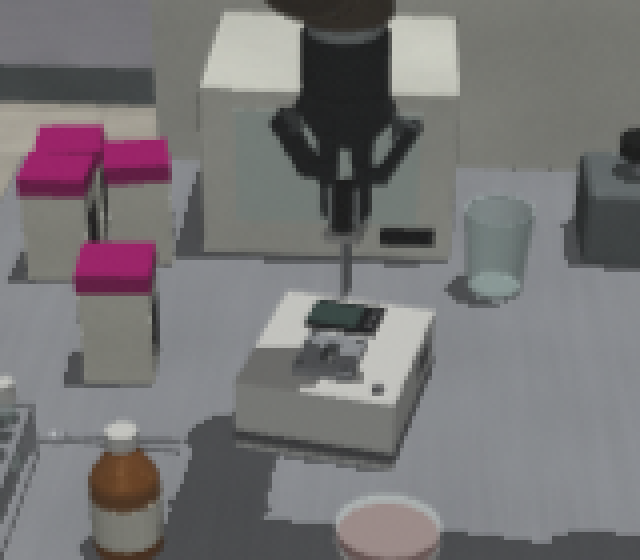

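The wrist view shows the blade held, with the collar at (275–336,152–221) and the slot at about (305,187). The side view shows the blade hanging upright. Next I'll measure the slot and collar.

```bash
python3 -c "
from h import *
p=vision.get_image('wrist');w=fcloud(p)
m=np.zeros((400,640),bool);m[145:226,265:345]=1
t=w[m&(abs(w[...,2]-80)<3)];print(len(t),cv2.minAreaRect(t[:,:2].astype(np.float32)),np.median(t[:,2]))
for lo in (40,55,70):
  k=m&(w[...,2]<78); k[:160]=0;k[215:]=0;k[:,:285]=0;k[:,325:]=0
  k&=w[...,2]<lo+5;v,u=np.nonzero(k);print(lo,k.sum(),u.min(),u.max(),v.min(),v.max()) if k.sum() else 0
# slot by colour: pixels -> plane z=80
g=cv2.cvtColor(p['color'],6)
kk=np.zeros_like(m);kk[168:208,292:318]=1
k=kk&(g<85);v,u=np.nonzero(k)
def on(u,v,h):
    du=(u-p['cx'])/p['fx'];dv=(v-p['cy'])/p['fy'];th=np.hypot(du,dv);kf=np.tan(th)/th
    d=np.stack([du*kf,dv*kf,np.ones(len(u))],-1)@np.asarray(p['R']);o=-np.asarray(p['R']).T@p['t'];return o+d*((h-o[2])/d[:,2])[:,None]
print(k.sum(),u.min(),u.max(),v.min(),v.max(),cv2.minAreaRect(on(u.astype(float),v.astype(float),80)[:,:2].astype(np.float32)))
cv2.imwrite('pics/w7.png',cv2.resize(p['color'][145:230,265:345,::-1],None,fx=7,fy=7,interpolation=0))
R_=w[...,2];mm=np.zeros_like(m);mm[50:250,210:400]=1;t=w[mm&(abs(R_-70)<3)];print(cv2.minAreaRect(t[:,:2].astype(np.float32)))
"
```

```text
3519 ((528.3837280273438, -200.83956909179688), (66.189697265625, 56.52641296386719), 78.33035278320312) 79.49398501162959
40 147 303 309 172 192
55 178 303 309 172 197
70 224 301 310 170 200
839 292 317 170 207 ((529.97216796875, -198.98153686523438), (36.1162109375, 23.793180465698242), 78.10094451904297)
((522.6524658203125, -229.18289184570312), (181.04566955566406, 151.5548553466797), 78.4934310913086)
```

View pics/w7.png

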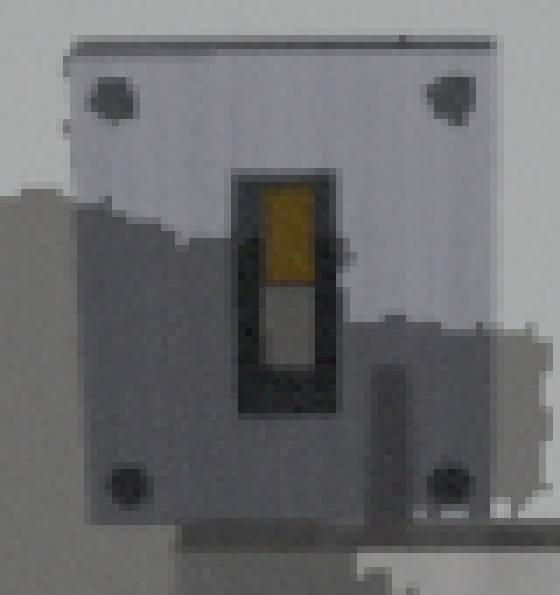

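```bash
python3 -c "
from h import *
p=vision.get_image('wrist')
def on(u,v,h):
    du=(u-p['cx'])/p['fx'];dv=(v-p['cy'])/p['fy'];th=np.hypot(du,dv);kf=np.tan(th)/th
    d=np.stack([du*kf,dv*kf,np.ones(len(u))],-1)@np.asarray(p['R']);o=-np.asarray(p['R']).T@p['t'];return o+d*((h-o[2])/d[:,2])[:,None]
c=np.array([[232,175],[338,175],[340,412],[238,412]])/7+np.array([264.5,144.5])
X=on(c[:,0],c[:,1],80);print(X.round(1),X.mean(0).round(1),cv2.minAreaRect(X[:,:2].astype(np.float32)))
plan((528.7,-200,130),168.4,0)
"
```

```text
[[ 532.1 -218.3   80. ]
 [ 518.5 -215.4   80. ]
 [ 525.1 -183.2   80. ]
 [ 538.6 -186.    80. ]] [ 528.6 -200.7   80. ] ((528.5744018554688, -200.72808837890625), (32.99617004394531, 13.870097160339355), 78.42872619628906)
t 12.0 P [ 516.6 -197.9  175.5] w 15.1 F [ 0.6 -1.1 -1.1] err [ 12.1  -2.1 -45.5] toolerr [ 45.3 -13.    0.6] rot [-0.    -0.004 -0.016] q6 -7.6
```

```bash
python3 -m crank '[{"tx":0,"ty":-6,"tz":0.3,"rx":0,"ry":-0.002,"rz":-0.008,"claw":0},{"tx":0,"ty":-6,"tz":0.3,"rx":0,"ry":-0.002,"rz":-0.008,"claw":0},{"tx":8,"ty":-1,"tz":0,"rx":0,"ry":0,"rz":0,"claw":0},{"tx":8,"ty":0,"tz":0,"rx":0,"ry":0,"rz":0,"claw":0},{"tx":8,"ty":0,"tz":0,"rx":0,"ry":0,"rz":0,"claw":0},{"tx":8,"ty":0,"tz":0,"rx":0,"ry":0,"rz":0,"claw":0},{"tx":0,"ty":0,"tz":0,"rx":0,"ry":0,"rz":0,"claw":0},{"tx":0,"ty":0,"tz":0,"rx":0,"ry":0,"rz":0,"claw":0}]' >/dev/null;  python3 -c "
from h import *
plan((528.6,-200.5,130),168.4,0)
"
```

```text
t 13.0 P [ 530.2 -199.2  140.3] w 15.2 F [ 0.4  0.5 -1. ] err [ -1.6  -1.3 -10.3] toolerr [10.3  1.3 -1.6] rot [ 0.001 -0.    -0.001] q6 -7.3
```

```bash
python3 -m crank '[{"tx":5,"ty":1.3,"tz":-1.6,"rx":0,"ry":0,"rz":0,"claw":0},{"tx":5,"ty":0,"tz":0,"rx":0,"ry":0,"rz":0,"claw":0},{"tx":5,"ty":0,"tz":0,"rx":0,"ry":0,"rz":0,"claw":0},{"tx":4,"ty":0,"tz":0,"rx":0,"ry":0,"rz":0,"claw":0},{"tx":0,"ty":0,"tz":0,"rx":0,"ry":0,"rz":0,"claw":0},{"tx":0,"ty":0,"tz":0,"rx":0,"ry":0,"rz":0,"claw":0},{"tx":0,"ty":0,"tz":0,"rx":0,"ry":0,"rz":0,"claw":0},{"tx":0,"ty":0,"tz":0,"rx":0,"ry":0,"rz":0,"claw":0}]' >/dev/null;  python3 -c "
from h import *
plan((528.6,-200.5,118),168.4,0)
p=vision.get_image('wrist');cv2.imwrite('pics/w8.png',cv2.resize(p['color'][150:350,230:410,::-1],None,fx=3,fy=3,interpolation=3))
q=vision.get_image('side');cv2.imwrite('pics/s8.png',cv2.resize(q['color'][130:200,290:370,::-1],None,fx=8,fy=8,interpolation=3))
"
```

```text
t 14.0 P [ 529.1 -200.8  120.7] w 15.5 F [-0.5  0.5 -0.3] err [-0.5  0.3 -2.7] toolerr [2.7 0.5 0.1] rot [ 0.001 -0.     0.001] q6 -7.2
```

View pics/w8.png

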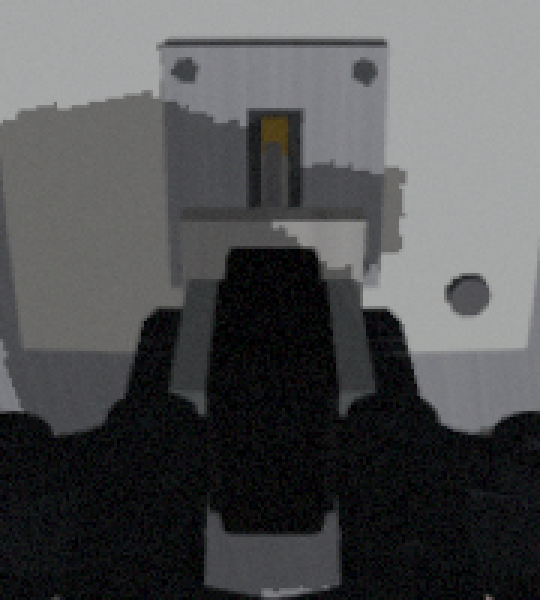

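View pics/s8.png

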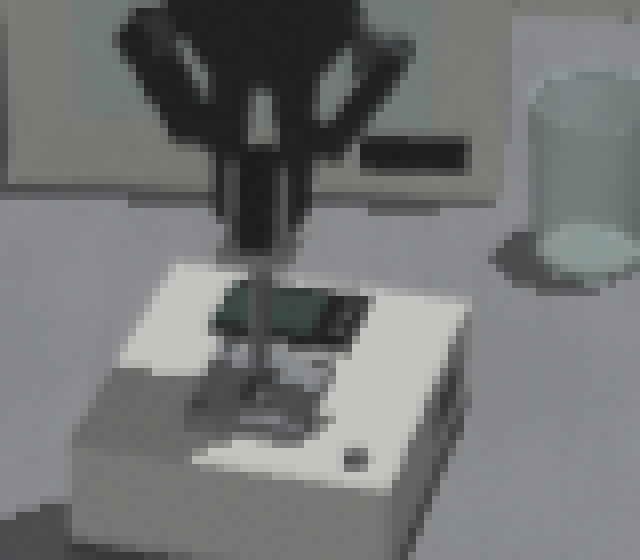

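Blade is above the slot (wrist view: slot at (275,160), blade column centred under the flange). Going down slowly.

```bash
python3 -m crank '[{"tx":4,"ty":0.5,"tz":0,"rx":0,"ry":0,"rz":0,"claw":0},{"tx":4,"ty":0,"tz":0,"rx":0,"ry":0,"rz":0,"claw":0},{"tx":4,"ty":0,"tz":0,"rx":0,"ry":0,"rz":0,"claw":0},{"tx":4,"ty":0,"tz":0,"rx":0,"ry":0,"rz":0,"claw":0},{"tx":4,"ty":0,"tz":0,"rx":0,"ry":0,"rz":0,"claw":0},{"tx":0,"ty":0,"tz":0,"rx":0,"ry":0,"rz":0,"claw":0},{"tx":0,"ty":0,"tz":0,"rx":0,"ry":0,"rz":0,"claw":0},{"tx":0,"ty":0,"tz":0,"rx":0,"ry":0,"rz":0,"claw":0}]' 80;  python3 -c "
from h import *
plan((528.6,-200.5,90),168.4,0)
"
```

```text
time: 15.1
tool_pos: [528.4, -200.6, 99.0]
tool_rot: [[0.001, -0.98, 0.2], [-0.0, 0.2, 0.98], [-1.0, -0.001, -0.0]]
force: [0.2, 0.0, -0.4]
width: 14.9
t 15.1 P [ 528.4 -200.6   99. ] w 14.9 F [ 0.2  0.  -0.4] err [ 0.2  0.1 -9. ] toolerr [ 9.  -0.1  0.2] rot [ 0.001 -0.     0.001] q6 -7.2
```

```bash
python3 -m crank '[{"tx":4,"ty":0,"tz":0,"rx":0,"ry":0,"rz":0,"claw":0},{"tx":4,"ty":0,"tz":0,"rx":0,"ry":0,"rz":0,"claw":0},{"tx":4,"ty":0,"tz":0,"rx":0,"ry":0,"rz":0,"claw":0},{"tx":4,"ty":0,"tz":0,"rx":0,"ry":0,"rz":0,"claw":0},{"tx":4,"ty":0,"tz":0,"rx":0,"ry":0,"rz":0,"claw":0},{"tx":0,"ty":0,"tz":0,"rx":0,"ry":0,"rz":0,"claw":0},{"tx":0,"ty":0,"tz":0,"rx":0,"ry":0,"rz":0,"claw":0},{"tx":0,"ty":0,"tz":0,"rx":0,"ry":0,"rz":0,"claw":0}]' 80;  python3 -c "
from h import *
plan((528.6,-200.5,74),168.4,0)
p=vision.get_image('wrist');cv2.imwrite('pics/w9.png',cv2.resize(p['color'][150:350,230:410,::-1],None,fx=3,fy=3,interpolation=3))
"
```

```text
time: 16.1
tool_pos: [528.5, -200.6, 77.6]
tool_rot: [[0.001, -0.98, 0.2], [-0.0, 0.2, 0.98], [-1.0, -0.001, -0.0]]
force: [0.5, -0.5, -0.2]
width: 15.0
t 16.1 P [ 528.5 -200.6   77.6] w 15.0 F [ 0.5 -0.5 -0.2] err [ 0.1  0.1 -3.6] toolerr [ 3.6 -0.   0.1] rot [ 0.001 -0.     0.001] q6 -7.2
```

View pics/w9.png

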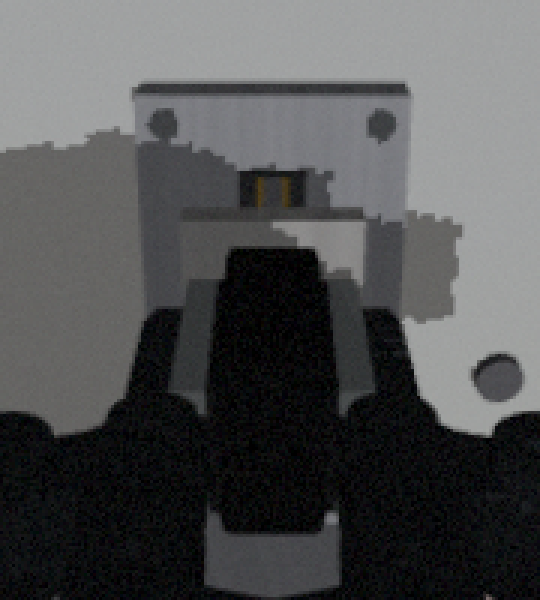

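The wrist view shows the blade inside the slot, centred between the walls at (272,190). Now slowly onto the plunger.

```bash
python3 -m crank '[{"tx":2,"ty":0,"tz":0,"rx":0,"ry":0,"rz":0,"claw":0},{"tx":2,"ty":0,"tz":0,"rx":0,"ry":0,"rz":0,"claw":0},{"tx":2,"ty":0,"tz":0,"rx":0,"ry":0,"rz":0,"claw":0},{"tx":2,"ty":0,"tz":0,"rx":0,"ry":0,"rz":0,"claw":0},{"tx":2,"ty":0,"tz":0,"rx":0,"ry":0,"rz":0,"claw":0},{"tx":2,"ty":0,"tz":0,"rx":0,"ry":0,"rz":0,"claw":0},{"tx":2,"ty":0,"tz":0,"rx":0,"ry":0,"rz":0,"claw":0},{"tx":2,"ty":0,"tz":0,"rx":0,"ry":0,"rz":0,"claw":0}]' 100;  python3 -c "
from h import *
plan((528.6,-200.5,51.4),168.4,0)
"
```

```text
time: 17.15
tool_pos: [528.8, -200.7, 61.3]
tool_rot: [[0.001, -0.98, 0.2], [-0.001, 0.2, 0.98], [-1.0, -0.001, -0.0]]
force: [0.1, 0.3, 2.6]
width: 14.8
t 17.15 P [ 528.8 -200.7   61.3] w 14.8 F [0.1 0.3 2.6] err [-0.2  0.2 -9.9] toolerr [9.9 0.2 0.2] rot [ 0.001 -0.     0.001] q6 -7.2
```

```bash
python3 -m crank '[{"tx":1.2,"ty":0,"tz":0,"rx":0,"ry":0,"rz":0,"claw":0},{"tx":1.2,"ty":0,"tz":0,"rx":0,"ry":0,"rz":0,"claw":0},{"tx":1.2,"ty":0,"tz":0,"rx":0,"ry":0,"rz":0,"claw":0},{"tx":1.2,"ty":0,"tz":0,"rx":0,"ry":0,"rz":0,"claw":0},{"tx":1.2,"ty":0,"tz":0,"rx":0,"ry":0,"rz":0,"claw":0},{"tx":1.2,"ty":0,"tz":0,"rx":0,"ry":0,"rz":0,"claw":0},{"tx":1.2,"ty":0,"tz":0,"rx":0,"ry":0,"rz":0,"claw":0},{"tx":0.5,"ty":0,"tz":0,"rx":0,"ry":0,"rz":0,"claw":0}]' 100;  python3 -c "
from h import *
plan((528.6,-200.5,51.4),168.4,0)
"
```

```text
time: 18.15
tool_pos: [528.8, -200.7, 53.6]
tool_rot: [[0.002, -0.98, 0.199], [-0.001, 0.199, 0.98], [-1.0, -0.002, -0.001]]
force: [-2.2, 0.6, 6.0]
width: 14.8
t 18.15 P [ 528.8 -200.7   53.6] w 14.8 F [-2.2  0.6  6. ] err [-0.2  0.2 -2.2] toolerr [2.2 0.3 0.2] rot [ 0.002 -0.001  0.002] q6 -7.2
```

```bash
python3 -m crank '[{"tx":0.8,"ty":0,"tz":0,"rx":0,"ry":0,"rz":0,"claw":0},{"tx":0.8,"ty":0,"tz":0,"rx":0,"ry":0,"rz":0,"claw":0},{"tx":0.8,"ty":0,"tz":0,"rx":0,"ry":0,"rz":0,"claw":0},{"tx":0.8,"ty":0,"tz":0,"rx":0,"ry":0,"rz":0,"claw":0},{"tx":0.8,"ty":0,"tz":0,"rx":0,"ry":0,"rz":0,"claw":0},{"tx":0.8,"ty":0,"tz":0,"rx":0,"ry":0,"rz":0,"claw":0},{"tx":0.8,"ty":0,"tz":0,"rx":0,"ry":0,"rz":0,"claw":0},{"tx":0.8,"ty":0,"tz":0,"rx":0,"ry":0,"rz":0,"claw":0}]' 100;  python3 -c "
from h import *
plan((528.6,-200.5,51.4),168.4,0)
"
```

```text
time: 19.15
tool_pos: [528.9, -200.8, 51.2]
tool_rot: [[0.002, -0.98, 0.198], [-0.002, 0.198, 0.98], [-1.0, -0.002, -0.002]]
force: [-3.3, 2.3, 8.4]
width: 14.8
t 19.15 P [ 528.9 -200.8   51.2] w 14.8 F [-3.3  2.3  8.4] err [-0.3  0.3  0.2] toolerr [-0.2  0.3  0.2] rot [ 0.003 -0.002  0.002] q6 -7.2
```

```bash
python3 -m crank '[{"tx":1,"ty":0.2,"tz":0.1,"rx":0.002,"ry":-0.001,"rz":0.001,"claw":0},{"tx":1,"ty":0.1,"tz":0.1,"rx":0,"ry":0,"rz":0,"claw":0},{"tx":1.5,"ty":0,"tz":0,"rx":0,"ry":0,"rz":0,"claw":0},{"tx":1.5,"ty":0,"tz":0,"rx":0,"ry":0,"rz":0,"claw":0},{"tx":1.5,"ty":0,"tz":0,"rx":0,"ry":0,"rz":0,"claw":0},{"tx":1.5,"ty":0,"tz":0,"rx":0,"ry":0,"rz":0,"claw":0},{"tx":1.5,"ty":0,"tz":0,"rx":0,"ry":0,"rz":0,"claw":0},{"tx":1.5,"ty":0,"tz":0,"rx":0,"ry":0,"rz":0,"claw":0}]' 100;  python3 -c "
from h import *
plan((528.6,-200.5,51.4),168.4,0)
"
```

```text
time: 20.15
tool_pos: [529.0, -200.9, 51.2]
tool_rot: [[0.003, -0.98, 0.197], [-0.004, 0.197, 0.98], [-1.0, -0.004, -0.004]]
force: [-3.6, 3.8, 11.5]
width: 14.8
t 20.15 P [ 529.  -200.9   51.2] w 14.8 F [-3.6  3.8 11.5] err [-0.4  0.4  0.2] toolerr [-0.2  0.4  0.3] rot [ 0.005 -0.004  0.004] q6 -7.3
```

```bash
python3 -m crank '[{"tx":2,"ty":0.3,"tz":0.3,"rx":0.004,"ry":-0.003,"rz":0.003,"claw":0},{"tx":2.5,"ty":0.3,"tz":0.3,"rx":0.003,"ry":-0.003,"rz":0.003,"claw":0},{"tx":3,"ty":0.3,"tz":0.3,"rx":0.003,"ry":-0.003,"rz":0.003,"claw":0},{"tx":3,"ty":0.3,"tz":0.3,"rx":0.003,"ry":-0.003,"rz":0.003,"claw":0},{"tx":3,"ty":0.3,"tz":0.3,"rx":0.003,"ry":-0.003,"rz":0.003,"claw":0},{"tx":3,"ty":0.3,"tz":0.3,"rx":0.003,"ry":-0.003,"rz":0.003,"claw":0},{"tx":3,"ty":0.3,"tz":0.3,"rx":0.003,"ry":-0.003,"rz":0.003,"claw":0},{"tx":3,"ty":0.3,"tz":0.3,"rx":0.003,"ry":-0.003,"rz":0.003,"claw":0}]' 100;  python3 -c "
from h import *
plan((528.6,-200.5,51.4),168.4,0)
p=vision.get_image('wrist');cv2.imwrite('pics/w10.png',cv2.resize(p['color'][150:350,230:410,::-1],None,fx=3,fy=3,interpolation=3))
q=vision.get_image('side');cv2.imwrite('pics/s10.png',cv2.resize(q['color'][130:200,290:370,::-1],None,fx=8,fy=8,interpolation=3))
plan((528.6,-200.5,51.4),168.4,0)
"
```

```text
time: 21.15
tool_pos: [529.9, -200.8, 51.3]
tool_rot: [[-0.008, -0.978, 0.21], [0.014, 0.209, 0.978], [-1.0, 0.01, 0.012]]
force: [-6.8, 3.4, 19.6]
width: 15.2
t 21.15 P [ 529.9 -200.8   51.3] w 15.2 F [-6.8  3.4 19.6] err [-1.3  0.3  0.1] toolerr [-0.   1.3 -0. ] rot [-0.009  0.012 -0.01 ] q6 -6.6
t 21.25 P [ 529.9 -200.8   51.4] w 14.8 F [-7.4  4.6 18.5] err [-1.3  0.3  0. ] toolerr [-0.   1.3  0. ] rot [-0.009  0.012 -0.01 ] q6 -6.6
```

View pics/w10.png

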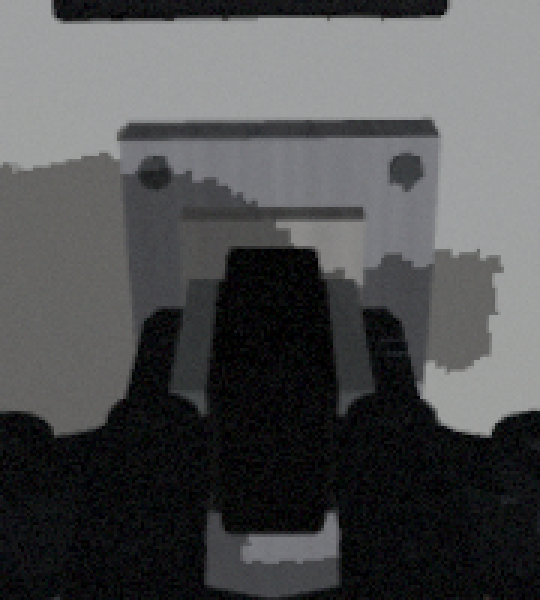

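View pics/s10.png

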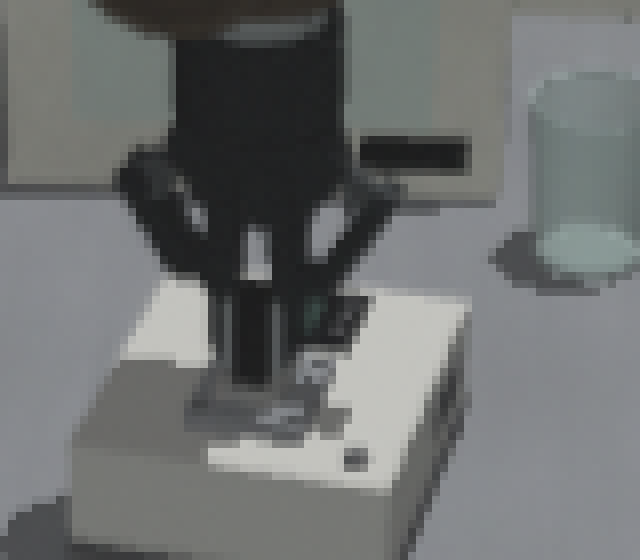

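The flange is flat on the collar in both views, pushing with about 19 N at z 51.3, which matches the predicted stop at 51.4. My turn corrections left a 0.015 rad tilt, so I'll undo that while keeping the push on.

```bash
python3 -m crank '[{"tx":2.5,"ty":0.3,"tz":0,"rx":-0.005,"ry":0.006,"rz":-0.005,"claw":0},{"tx":2.5,"ty":0.3,"tz":0,"rx":-0.003,"ry":0.004,"rz":-0.003,"claw":0},{"tx":2.5,"ty":0.2,"tz":0,"rx":-0.001,"ry":0.001,"rz":-0.001,"claw":0},{"tx":2.5,"ty":0,"tz":0,"rx":0,"ry":0,"rz":0,"claw":0},{"tx":2.5,"ty":0,"tz":0,"rx":0,"ry":0,"rz":0,"claw":0},{"tx":2.5,"ty":0,"tz":0,"rx":0,"ry":0,"rz":0,"claw":0},{"tx":2.5,"ty":0,"tz":0,"rx":0,"ry":0,"rz":0,"claw":0},{"tx":2.5,"ty":0,"tz":0,"rx":0,"ry":0,"rz":0,"claw":0}]' 100;  python3 -c "
from h import *
for i in range(3): plan((528.6,-200.5,51.4),168.4,0); vision.get_image('side')
"
```

```text
time: 22.25
tool_pos: [530.2, -201.5, 51.2]
tool_rot: [[0.005, -0.981, 0.195], [-0.006, 0.195, 0.981], [-1.0, -0.006, -0.005]]
force: [-6.3, 3.8, 18.1]
width: 15.0
t 22.25 P [ 530.2 -201.5   51.2] w 15.0 F [-6.3  3.8 18.1] err [-1.6  1.   0.2] toolerr [-0.2  1.7  0.7] rot [ 0.006 -0.005  0.006] q6 -7.3
t 22.3 P [ 530.2 -201.6   51.2] w 14.7 F [-5.9  4.7 17.6] err [-1.6  1.1  0.2] toolerr [-0.2  1.8  0.7] rot [ 0.006 -0.005  0.006] q6 -7.3
t 22.35 P [ 530.2 -201.5   51.2] w 15.0 F [-5.5  3.5 17.7] err [-1.6  1.   0.2] toolerr [-0.2  1.8  0.7] rot [ 0.006 -0.005  0.006] q6 -7.3
```

```bash
python3 -c "
from h import *
p=vision.get_image('top');cv2.imwrite('pics/t11.png',cv2.resize(p['color'][110:260,170:430,::-1],None,fx=3,fy=3,interpolation=3))
for q in ('knob_blade','rod_blade'): print(q,[(d['extent'],round(d['confidence'],2)) for d in recognise(q,p)[:2]])
plan((528.6,-200.5,51.4),168.4,0)
"
```

```text
knob_blade [([234.8, 195.3, 244.0, 207.2], 0.51), ([209.2, 185.4, 270.8, 219.9], 0.16)]
rod_blade [([252.3, 199.4, 265.9, 212.6], 0.58)]
t 22.55 P [ 530.2 -201.5   51.2] w 15.2 F [-6.2  3.5 18. ] err [-1.6  1.   0.2] toolerr [-0.2  1.8  0.7] rot [ 0.006 -0.005  0.006] q6 -7.3
```

View pics/t11.png

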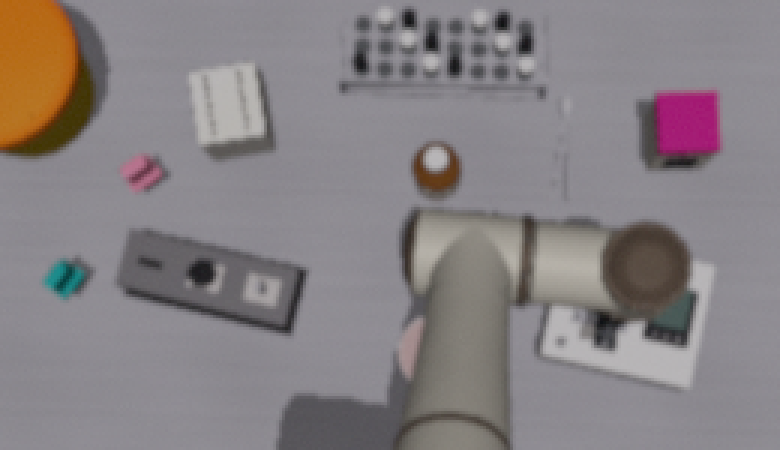

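The top view shows the first slot of the stand empty at crop (150,263). The knob and rod blades are where they were, and the bystanders in view haven't moved. The push is steady at about 18 N, so I'm handing in.

```bash
python3 -c "
from h import *
print(job.close_job());plan((528.6,-200.5,51.4),168.4,0)"
```

```text
the job is handed in; nothing more can be done
None
the job is handed in; nothing more can be done
```

The block-grip blade is in the reader's slot, pressed down until its flange is on the collar, and I handed the job in at about 22.6 s with the arm still holding it down. No verdict was reported.

**Last checks:**
- **Seated:** The reported tool height was 51.2 mm, against 51.4 mm worked out for the hard stop. Adding more push did not lower it further, and both the wrist and side views show the flange on the collar.
- **Held:** The arm was pushing down with a steady 18 N or so, with the grip set to 100 N and the fingers reading 15 mm open on the 16 mm block.
- **Upright:** The tool was tilted by about 0.008 rad.
- **Left alone:** The knob and rod blades are in their places in the top view, and the bystanders visible there have not moved. The beaker was last seen standing in the side view, and the dishes were partly hidden by the arm.

**What disagreed:**
- **Fingertip position:** The first grasp closed on air. The cameras showed the real fingertips about 40 mm behind the stated tool point, so I went by the images and the second grasp held.
- **Sideways force:** About 7 N of sideways force remained at the end. The tool had also drifted about 1.9 mm off the slot centre I measured, and I did not measure the tip's own position in the slot. My attempt to trim this caused a brief tilt of about 0.015 rad, which I mostly took out again.

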